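# Load the bushing and latch the gauging station's guard

## Task

Put the bronze bushing upright into the round nest of the small gauging station, fully down on its floor, and let go of it; then push the clear sliding guard shut over it until the spring latch clicks and the guard stays shut by itself. Do it gently: do not slam the guard and do not ram it on against its end stop, for the latch has been readjusted and catches sooner or later each time. Leave the ring gauge, the stamp and the steel gauge block where they are.

Things in the scene. Friction and masses are not known exactly. Their poses are not given: they have to be found in the camera images.
- station: gauging station, fixed on the bench: grey base plate 110 x 340 x 12 mm. Origin on the bench under it (plate: x -55 to 55, y -180 to 160 mm in its own frame); z up; the guard closes along its own -y. A blue post (x +-34, y -172 to -88, top z 48 mm) carries the latch, up to z 85 mm
- nest_seat (a point): centre that the bushing has when fully seated: station frame (0, -45, 24.5) mm. The nest is a hole of 24 mm diameter, 8 mm deep, lightly chamfered, in an aluminium block 44 x 44 mm with its top at z 22 mm; the hole's floor is at z 14 mm. The seated bushing stands 13 mm out of the block. Axes as the station's
- guard (a joint): guard travel along the station's -y, m: 0 open, starts at 0 to 0.02, about 1.5 N friction. Rests latched somewhere in 0.142 to 0.166, differently each time. A buffer pushes back (2.5 to 4 N) over the last 34 mm, the pawl's ramp over the last 20; the push needed peaks at 9 to 13 N some 8 mm before that rest, falls to 3 to 6 N, clicks, and 2 mm past it meets a hard stop (10 N/mm)
- push_tab (a point): centre of the yellow upright push tab on the guard's roof; moves with it: 44 mm wide across the travel, 10 mm thick along it, from z 55 to 89 mm (point at z 73), station x 0, y 0.115 m - guard. Push its flat rear face (to station +y) or pinch it. Guard: clear hood 84 mm wide, 100 mm long, roof top z 55 mm, a steel tongue 33 mm long ahead of it
- bushing_center (a point): centre of the bronze-coloured bushing, a short thick tube 22 mm in diameter, 21 mm high, standing upright on the bench in front of the station; half-way up (10.5 mm above its foot)
- bushing: the same bushing; origin at the centre of its foot, its z axis along the tube's axis. Weighs about 60 g
- ring_gauge: bystander: steel ring 58 mm in diameter, 18 mm thick, lying flat on the bench; origin at the centre of its underside
- inspect_stamp: bystander: black hand stamp, 24 mm wide, 63 mm tall, standing upright; origin at the centre of its foot
- gauge_block: bystander: small steel gauge block 9 x 30 x 20 mm standing behind the station; origin at the centre of its underside
- latch_post (a point): point on top of the blue post, station frame (0, -122, 48) mm. On it a dark steel bracket (38 x 48 mm) with a brass spring pawl; its red cap on top (12 mm wide) rises about 5 mm as the guard's tongue passes under it and drops at the click. The bracket is clamped anew each time, anywhere from 8 mm nearer the nest to 16 mm farther; this point does not show where
- pawl (a joint): height of the latch pawl with its red cap above its rest, m: 0 down (open guard, or latched); the passing tongue lifts it by about 0.005 and it drops back to 0 at the click. Let go too early, the guard is pushed back, or hangs half caught with the cap still up
Not all that is in view belongs to the job. Leave any blue or turquoise look-alike of the bushing alone.

How it is judged:
By the outcome, as a careful person would: the job done as asked, in the order asked, and still so for the second after the job is handed in, with the robot touching nothing.
It also fails if it takes over 72 s, if anything falls off the work surface, if the arm or the gripper's body presses on something with over 40 N, if the wrist force passes 120 N, or if a joint passes its speed limit or range.

## Robot

A 7-joint arm with a two-finger parallel gripper is mounted at the origin on a cart in front of the work surface, level with it; the furniture and walls round the work are solid. World frame = base frame: x ahead of the robot, y to its left, z up, the work surface at z = 0. Lengths are in m, angles in rad, forces in N, time in s.
With the tool pointing down it reaches from about 0.425 to 0.875 m from the base axis. Payload 4.7 kg.
Tool frame: the origin (TCP) lies at the very end of the fingers, on their centre line; the grasp point (between the pads) lies 19 mm behind it (ctrl.grasp_offset is the distance from the TCP to the grasp point, in m); z points along the fingers, y is the direction in which the jaws open and shut (so a half turn about z gives the same grasp; the last joint's range is limited). The gripper opens to 87 mm and grips with 3 to 60 N. Pads are 19 mm wide; open, the fingers measure 117 mm over their backs; the gripper's body (75 mm by 190 mm) begins 51 mm behind the grasp point.
Start: joints at [1.173, 0.321, -0.07, 1.45, 0.023, 1.371, -0.057], TCP at [0.26, -0.596, 0.193] pointing down, gripper open.
Joint ranges: [-2.86, 2.86], [-0.3, 2.09], [-1.38, 1.24], [0.06, 2.45], [-1.56, 4.7], [0.09, 2.05], [-2.69, 2.69]. Speed limits (rad/s): [2.57, 2.57, 3.14, 3.14, 3.14, 3.14, 3.14].

## Interface

Orientations are given as a rotation vector (axis times angle).
In Python, from bench import ctrl gives the robot as it stands.
- The arm moves only by the shell command python3 -m creep 'ROWS' [FORCE]. ROWS is JSON, a list that holds one entry, the list of rows, each a list of 7 numbers: the opening, from 0 (shut) to 1 (fully open), then the shift along the tool's x, y, z in mm, then the turn, a rotation vector about the tool's x, y, z in rad. In form: [[[grip, dx, dy, dz, rx, ry, rz], ...]]. A call has 1 to 5 rows; each row is the pose to reach, as a shift and turn from the pose commanded when the call began, along the tool's axes at that moment; what a row does not reach only later rows make up. A row lasts 1/10 s, in which the tool goes at most 50 mm and 8.59 degrees, less where a joint would pass 70% of its speed; a pose out of reach is approached as far as the arm can. A call with a gripper value outside its range is refused whole. The fingers move at their own pace and stop on an object; FORCE is the grip in N (left out, the last holds). Time passes only in rows, so rows that repeat a pose let the fingers close. It gives the time, the measured TCP pose, the force and the opening at its end, in the units of the state.
- ctrl.get_state(): the state, without advancing time (a new reading comes with each control period).
- ctrl.get_image(name): name is "scene" or "top" or "wrist"; returns the picture (420x560x3 uint8, red, green, blue); there is no depth.
- ctrl.camera_params(name): a dict with "K" (3x3 intrinsics, pixels), "pose" (4x4, takes a point from camera to world coordinates). Camera axes: x right, y down, z forward; pixel columns grow to the right and rows downward; lengths in m; the calibration is good to about 2 mm. A picture is of the moment at which its call begins: read the wrist's pose just before it. camera_params takes no time and is no camera call; for the wrist camera it gives the pose at the moment of the call.
- ctrl.close_job(): hands the job in, once; it reports no verdict.
The state is a dict: "time": time; "joint_positions": joint angles; "qd": joint speeds; "joint_torque": joint torques, N m; "position": TCP position; "tool_rot": TCP orientation; "ft_force": force on the tool from outside, world axes, zero at the start; "torque": the same for the moment, N m; "grip_width": opening from 0.0 (shut) to 1.0 (fully open).
Only numpy, scipy, OpenCV 4.12 (cv2) and the standard library are available. Lean on these libraries where they do the work, as an engineer would, in place of code of your own. Each camera call takes 0.05 s, during which the arm holds its last target. There are 200 camera calls.

## Working session

There is one attempt and no reset: what is moved stays moved. The work goes in short steps, Python scripts to look and compute and a shell command to move; the robot and the scene stay as the last step left them, time stands still between calls to the robot, and variables do not carry over. Pictures are saved under pics/ and viewed, about 8 in all and at most 12, crops included, and the job is handed in when it is done.

```bash
mkdir -p pics; ls; python3 - <<'E'
from bench import ctrl
import cv2,numpy as np
s=ctrl.get_state(); print(s['time'],s['position'],s['tool_rot'],s['grip_width'],ctrl.grasp_offset)
for n in("top","scene"):
    im=ctrl.get_image(n); cv2.imwrite(f"pics/{n}0.png",im[...,::-1]); p=ctrl.camera_params(n); print(n,np.round(p["K"],1).tolist(),np.round(p["pose"],3).tolist())
E
```

```text
pics
0.0 [ 0.25983506 -0.59511515  0.1915485 ] [-3.07337542e+00 -6.41881722e-01  8.09105960e-04] 0.9979525056473422 0.0187
top [[464.8, 0.0, 276.8], [0.0, 464.8, 211.5], [0.0, 0.0, 1.0]] [[-0.011, -0.987, 0.16, 0.38], [-1.0, 0.012, 0.004, 0.252], [-0.005, -0.16, -0.987, 0.913], [0.0, 0.0, 0.0, 1.0]]
scene [[487.5, 0.0, 280.9], [0.0, 487.5, 211.4], [0.0, 0.0, 1.0]] [[-0.816, -0.423, 0.393, 0.191], [-0.578, 0.602, -0.551, 0.712], [-0.004, -0.677, -0.736, 0.718], [0.0, 0.0, 0.0, 1.0]]
```

View pics/top0.png

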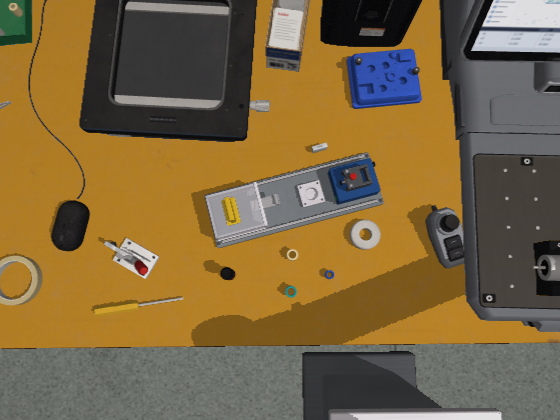

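View pics/scene0.png

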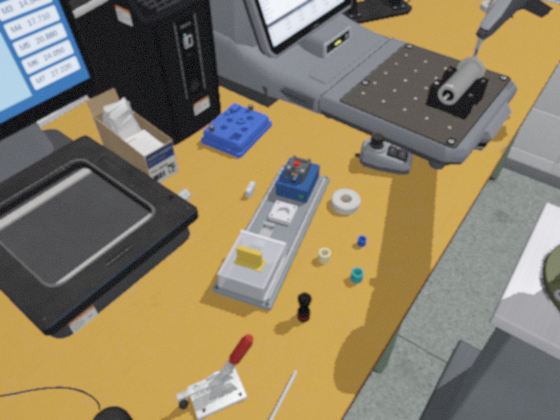

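```bash
cat > h.py <<'E'
from bench import ctrl
import cv2,numpy as np
from scipy.spatial.transform import Rotation as R
def cast(n,uv,z,p=None):
    p=p or ctrl.camera_params(n); P=np.array(p["pose"]); d=P[:3,:3]@np.linalg.inv(p["K"])@[uv[0],uv[1],1]
    return P[:3,3]+d*(z-P[2,3])/d[2]
def proj(n,X,p=None):
    p=p or ctrl.camera_params(n); P=np.array(p["pose"]); c=np.array(p["K"])@(P[:3,:3].T@(np.array(X)-P[:3,3])); return c[:2]/c[2]
def blobs(im,lo,hi,amin=15):
    m=cv2.inRange(cv2.cvtColor(im,cv2.COLOR_RGB2HSV),lo,hi); n,_,s,c=cv2.connectedComponentsWithStats(m)
    return [(np.round(c[i],1).tolist(),s[i].tolist()) for i in range(1,n) if s[i][4]>=amin]
E
python3 - <<'E'
from h import *
im=cv2.imread("pics/top0.png"); sc=cv2.imread("pics/scene0.png")
a=cv2.resize(im[140:300,200:400],None,fx=4,fy=4,interpolation=cv2.INTER_CUBIC)[:600]
b=cv2.resize(sc[235:295,300:380],None,fx=3,fy=3,interpolation=cv2.INTER_CUBIC); a[-180:,:240]=b
cv2.imwrite("pics/crop1.png",a)
print(im[254,286:300].tolist())
rgb=im[...,::-1].copy()
print("yellow",blobs(rgb[150:250,200:400],(22,150,120),(35,255,255)))
print("red",blobs(rgb[150:250,300:400],(0,150,80),(6,255,255),5))
for uv in [(292,254)]: print(cast("top",uv,.0105))
print(cast("top",(310,193),.022))
E
```

```text
[[69, 115, 140], [135, 184, 208], [105, 157, 184], [48, 104, 137], [27, 88, 124], [24, 88, 124], [23, 88, 124], [25, 88, 124], [25, 88, 124], [39, 86, 113], [131, 181, 204], [145, 196, 220], [84, 150, 192], [38, 128, 181]]
yellow [([30.5, 60.6], [22, 47, 18, 29, 342])]
red [([52.7, 25.9], [50, 23, 6, 7, 35])]
[0.44173594 0.22664747 0.0105    ]
[0.55946946 0.18986068 0.022     ]
```

View pics/crop1.png

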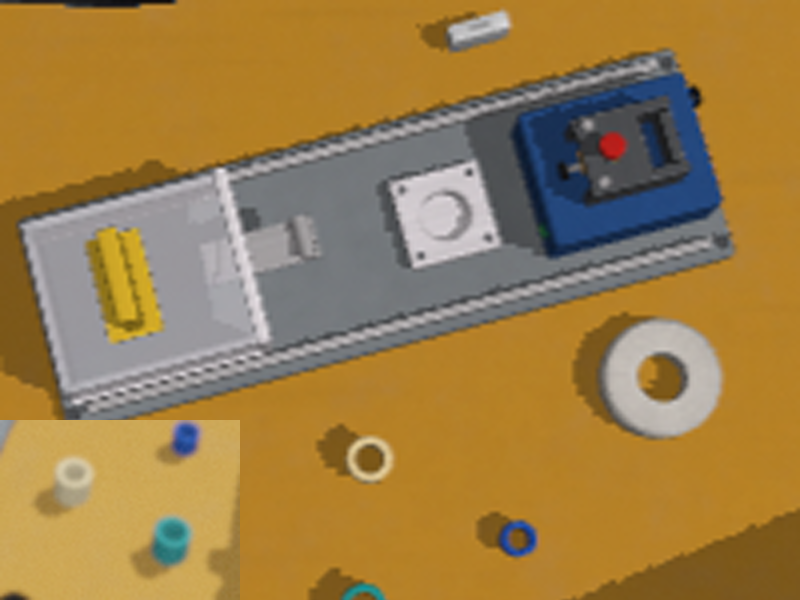

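Three tubes in the top view: cream/bronze at (292,254), turquoise at (289,291) and blue at (329,274). The cream one has the bronze tint, the 22 mm size and the spot in front of the station, and the crop confirms it. The nest is at (311,193) and the red cap at (353,176).

```bash
cat >> h.py <<'E'
def pose(x,y,z,yaw):
    c,s=np.cos(np.radians(yaw)),np.sin(np.radians(yaw)); return np.array([x,y,z]),R.from_matrix(np.array([[-s,c,0],[c,s,0],[0,0,-1]]).T)
def plan(*wps,start=None):
    s=ctrl.get_state(); p,r=start or (s['position'],R.from_rotvec(s['tool_rot']))
    for w in wps:
        q,t=pose(*w); print(w,"->",np.round(r.inv().apply(q-p)*1e3,1).tolist(),np.round((r.inv()*t).as_rotvec(),3).tolist()); p,r=q,t
E
python3 - <<'E'
from h import *
f=lambda u,v,z:cast("top",(200+u/4,140+v/4),z)
E=[f(672,52,.012),f(733,245,.012)]; B=[f(*q,.022) for q in [(389,182),(480,160),(500,243),(412,268)]]
print(np.round(E,4).tolist(),np.round(B,4).tolist(),np.linalg.norm(E[1]-E[0]))
for a,b in [(E[0],E[1]),(B[0],B[3]),(B[1],B[2])]: d=a-b; print("x-axis yaw",np.degrees(np.arctan2(d[1],d[0])),np.linalg.norm(d))
for a,b in [(B[0],B[1]),(B[3],B[2])]: d=a-b; print("y-axis yaw",np.degrees(np.arctan2(-d[0],d[1])),np.linalg.norm(d))
a=f(20,222,.012+.04);b=f(70,388,.052)
print("hood rear",np.linalg.norm(a-b))
print("nest",f(445,214,.022),np.mean(B,0),"bush",f(370,459,.021),"tab top c",f(122,275,.089),"cap",cast("top",(352.7,175.9),.085))
plan((.29,-.56,.38,-66),(.43,-.43,.40,-45),(.55,-.25,.40,-15),(.55,-.04,.38,5),(.47,.12,.30,14))
E
```

```text
[[0.6417, 0.0713, 0.012], [0.5432, 0.0454, 0.012]] [[0.5748, 0.2145, 0.022], [0.5852, 0.1697, 0.022], [0.5437, 0.161, 0.022], [0.5319, 0.2041, 0.022]] 0.10184473793791848
x-axis yaw 14.676990775385724 0.10184473793791848
x-axis yaw 13.634087345739138 0.04410078578343402
x-axis yaw 11.779091799446931 0.042398464150329176
y-axis yaw 13.154435342568888 0.04603385088983922
y-axis yaw 15.351648743378137 0.044679868030243076
hood rear 0.08264284413885808
nest [0.55844402 0.18744298 0.022     ] [0.55889935 0.18731046 0.022     ] bush [0.43956909 0.22600874 0.021     ] tab top c [0.5188351  0.33808708 0.089     ] cap [0.57761031 0.11562862 0.085     ]
(0.29, -0.56, 0.38, -66) -> [41.6, -20.5, -188.3] [-0.002, 0.0, -0.007]
(0.43, -0.43, 0.4, -45) -> [180.8, -61.8, -20.0] [0.0, 0.0, -0.367]
(0.55, -0.25, 0.4, -15) -> [212.1, -42.4, 0.0] [0.0, 0.0, -0.524]
(0.55, -0.04, 0.38, 5) -> [202.8, -54.4, 20.0] [0.0, 0.0, -0.349]
(0.47, 0.12, 0.3, 14) -> [166.4, -65.8, 80.0] [0.0, 0.0, -0.157]
```

```bash
python3 -m creep '[[[0.6,10,-5,-47,0,0,0],[0.6,21,-10,-94,0,0,0],[0.6,31,-15,-141,0,0,0],[0.6,41.6,-20.5,-188,0,0,-0.007],[0.6,41.6,-20.5,-188,0,0,-0.007]]]' 30
python3 -m creep '[[[0.6,45,-15,-5,0,0,-0.09],[0.6,90,-31,-10,0,0,-0.18],[0.6,135,-46,-15,0,0,-0.27],[0.6,181,-62,-20,0,0,-0.367],[0.6,181,-62,-20,0,0,-0.367]]]'
```

```text
time: 0.6
position: [0.2931, -0.5605, 0.3887]
tool_rot: [3.061, 0.656, 0.008]
ft_force: [-0.1, 0.6, 0.5]
grip_width: 0.654
time: 1.1
position: [0.4371, -0.4225, 0.4007]
tool_rot: [-2.891, -1.225, -0.008]
ft_force: [-0.1, 0.6, 0.0]
grip_width: 0.604
```

```bash
python3 -m creep '[[[0.5,45,-9,0,0,0,-0.11],[0.5,90,-18,0,0,0,-0.22],[0.5,135,-27,0,0,0,-0.34],[0.5,180,-36,0,0,0,-0.45],[0.5,212,-42,0,0,0,-0.524]]]'
python3 -m creep '[[[0.5,40,-11,4,0,0,-0.07],[0.5,80,-22,8,0,0,-0.14],[0.5,120,-33,12,0,0,-0.21],[0.5,160,-44,16,0,0,-0.28],[0.5,203,-54,20,0,0,-0.349]]]'
python3 -m creep '[[[0.5,38,-15,19,0,0,-0.04],[0.5,76,-30,38,0,0,-0.08],[0.5,114,-45,57,0,0,-0.12],[0.5,166,-66,80,0,0,-0.157],[0.5,166,-66,80,0,0,-0.157]]]'
python3 - <<'E'
from h import *
p=ctrl.camera_params("wrist"); im=ctrl.get_image("wrist"); cv2.imwrite("pics/w1.png",im[...,::-1])
s=ctrl.get_state(); print(s['time'],s['position'],s['tool_rot'],s['joint_positions'])
print(np.round(p["pose"],3).tolist(),p["K"])
print(proj("wrist",(.4396,.226,.021),p),proj("wrist",(.5587,.1874,.022),p))
E
```

```text
time: 1.6
position: [0.5517, -0.2469, 0.3999]
tool_rot: [-2.484, -1.921, -0.001]
ft_force: [-0.3, -0.9, -0.1]
grip_width: 0.502
time: 2.1
position: [0.55, -0.0395, 0.3797]
tool_rot: [-2.12, -2.318, 0.002]
ft_force: [0.5, 0.8, 0.3]
grip_width: 0.501
time: 2.6
position: [0.4662, 0.1245, 0.2983]
tool_rot: [-1.921, -2.482, 0.003]
ft_force: [-0.5, -0.7, 0.1]
grip_width: 0.495
2.65 [0.46700195 0.12354866 0.29878257] [-1.92355992 -2.48148878  0.00335686] [ 0.43196511 -0.05189591 -0.7070637   1.64860599 -0.03395301  1.53530781
 -0.02116074]
[[0.968, 0.242, 0.066, 0.447], [0.251, -0.929, -0.271, 0.199], [-0.004, 0.279, -0.96, 0.491], [0.0, 0.0, 0.0, 1.0]] [[296.12429562   0.         278.41868877]
 [  0.         296.12429562 210.54278088]
 [  0.           0.           1.        ]]
[279.34377691 104.54319286] [347.15436318 150.3352041 ]
```

View pics/w1.png

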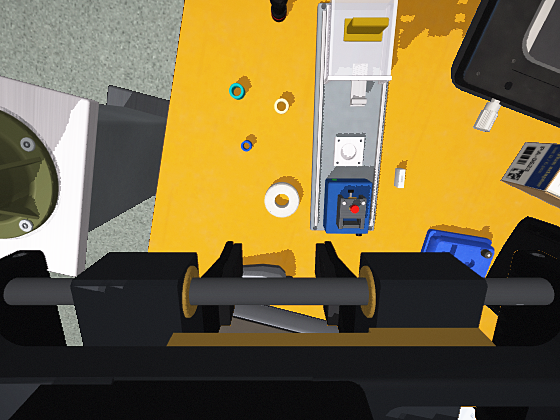

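Bushing at (281,105) and nest hole at (348,151) in the wrist view, both within about 2 mm of the prediction. The station lies along the image columns, so the yaw is right. Moving over the bushing.

```bash
python3 - <<'E'
from h import *
b=cast("wrist",(281.5,105.5),.021); print(b,cast("wrist",(348,150.5),.022), cast("wrist",(352,24),.089),cast("wrist",(354.5,209),.085))
plan((.4405,.2265,.14,14.3))
E
```

```text
[0.44422394 0.22438711 0.021     ] [0.56126289 0.18615942 0.022     ] [0.50311279 0.33050229 0.089     ] [0.58075587 0.11191965 0.085     ]
(0.4405, 0.2265, 0.14, 14.3) -> [106.3, 0.5, 158.8] [-0.003, -0.0, 0.002]
```

```bash
python3 -m creep '[[[0.5,27,0,40,0,0,0],[0.5,54,1,80,0,0,0],[0.5,80,1,120,0,0,0],[0.5,106,1.5,159,-0.003,0,0.002],[0.5,106,1.5,159,-0.003,0,0.002]]]'
python3 - <<'E'
from h import *
p=ctrl.camera_params("wrist"); im=ctrl.get_image("wrist"); cv2.imwrite("pics/w2.png",im[...,::-1])
s=ctrl.get_state(); print(s['time'],s['position'],s['tool_rot'])
print(proj("wrist",(.442,.2255,.021),p),proj("wrist",(.56,.187,.022),p),proj("wrist",s['position'],p))
E
```

```text
time: 3.15
position: [0.4417, 0.2232, 0.1368]
tool_rot: [-1.928, -2.474, 0.006]
ft_force: [-0.4, 0.2, -0.0]
grip_width: 0.497
3.2 [0.44427848 0.22194688 0.13929462] [-1.93261785 -2.47474616  0.0025129 ]
[280.39571411 196.69214637] [373.42210019 254.2282396 ] [282.29709565 242.4648427 ]
```

View pics/w2.png

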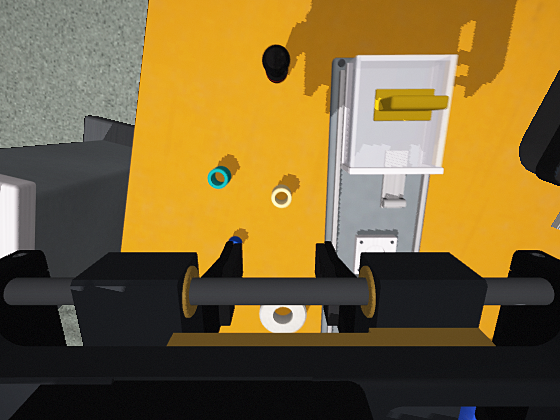

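```bash
python3 - <<'E'
from h import *
im=ctrl.get_image("wrist")
p=ctrl.camera_params("wrist"); c=im[180:215,265:300]; h=cv2.cvtColor(c,cv2.COLOR_RGB2HSV)
m=((h[...,1]<140)&(h[...,2]>110)).astype(np.uint8); m=cv2.morphologyEx(m,cv2.MORPH_CLOSE,np.ones((3,3)))
cs,_=cv2.findContours(m,cv2.RETR_EXTERNAL,cv2.CHAIN_APPROX_NONE); k=max(cs,key=cv2.contourArea); (u,v),r=cv2.minEnclosingCircle(k); print(u+265,v+180,r,[cv2.boundingRect(q) for q in cs])
b=cast("wrist",(u+265,v+180),.020,p); print(b)
t=ctrl.get_image("top"); 
s=ctrl.get_state();print(s['time'],s['position'])
plan((b[0],b[1],.06,14.4),(b[0],b[1],.010,14.4))
plan((.4416,.2255,.06,14.4))
E
```

```text
279.0 193.27272701263428 11.448872566223145 [(4, 2, 20, 23)]
[0.44547651 0.22574416 0.02      ]
3.3 [0.44752118 0.22111981 0.14230934]
(np.float64(0.4454765147990151), np.float64(0.225744162977727), 0.06, 14.4) -> [5.0, -1.2, 82.3] [0.004, 0.0, -0.01]
(np.float64(0.4454765147990151), np.float64(0.225744162977727), 0.01, 14.4) -> [0.0, 0.0, 50.0] [0.0, 0.0, 0.0]
(0.4416, 0.2255, 0.06, 14.4) -> [5.7, -5.0, 82.3] [0.004, 0.0, -0.01]
```

```bash
for i in 1 2 3; do python3 -m creep '[[[0.5,0,0,0,0,0,0],[0.5,0,0,0,0,0,0]]]' | head -2; done
```

```text
time: 3.5
position: [0.4477, 0.2215, 0.143]
time: 3.7
position: [0.4465, 0.2221, 0.1422]
time: 3.9
position: [0.446, 0.2224, 0.1417]
```

```bash
python3 -m creep '[[[0.5,1,-1,20,0.002,0,0],[0.5,2,-2,40,0.004,0,0],[0.5,3,-2.5,60,0.004,0,0],[0.5,3.8,-3,76,0.004,0,0],[0.5,3.8,-3,82,0.004,0,0]]]'
python3 -m creep '[[[0.5,0,0,0,0,0,0],[0.5,0,0,0,0,0,0],[0.5,0,0,0,0,0,0],[0.5,0,0,0,0,0,0]]]'
python3 - <<'E'
from h import *
p=ctrl.camera_params("wrist"); im=ctrl.get_image("wrist"); cv2.imwrite("pics/w3.png",cv2.resize(im[130:290,180:380,::-1],None,fx=3.5,fy=3.5,interpolation=cv2.INTER_CUBIC))
s=ctrl.get_state(); print(s['time'],s['position'],s['tool_rot'])
print(proj("wrist",(.4425,.2255,.021),p),proj("wrist",s['position'],p))
E
```

```text
time: 4.4
position: [0.4411, 0.2251, 0.058]
tool_rot: [-1.934, -2.473, 0.005]
ft_force: [-0.3, -0.8, -0.1]
grip_width: 0.498
time: 4.8
position: [0.443, 0.2257, 0.0604]
tool_rot: [1.936, 2.474, 0.0]
ft_force: [0.0, 0.0, 0.1]
grip_width: 0.5
4.85 [0.4428992  0.22557961 0.06023836] [1.93588973e+00 2.47387392e+00 2.49131565e-05]
[278.40241768 220.88190096] [278.97844363 238.57817414]
```

View pics/w3.png

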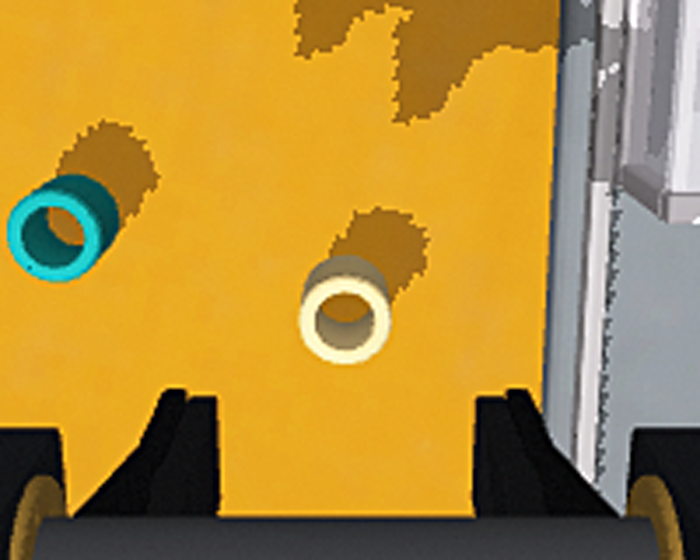

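The bushing rim centre is at (278.6,221.1), against (278.4,220.9) predicted, so it is centred between the jaws. Descending and gripping.

```bash
python3 -m creep '[[[0.5,0,0,12,0,0,0],[0.5,0,0,26,0,0,0],[0.5,0,0,40,0,0,0],[0.5,0,0,48,0,0,0],[0.5,0,0,50,0,0,0]]]' 25
python3 -m creep '[[[0.5,0,0,0,0,0,0],[0.5,0,0,0,0,0,0],[0.3,0,0,0,0,0,0],[0.1,0,0,0,0,0,0],[0.1,0,0,0,0,0,0]]]' 25
python3 -m creep '[[[0.1,0,0,0,0,0,0],[0.1,0,0,0,0,0,0],[0.1,0,0,0,0,0,0],[0.1,0,0,0,0,0,0]]]' 25
```

```text
time: 5.35
position: [0.441, 0.225, 0.0078]
tool_rot: [-1.934, -2.473, 0.005]
ft_force: [0.0, -0.9, -0.8]
grip_width: 0.497
time: 5.85
position: [0.4426, 0.2255, 0.0099]
tool_rot: [-1.936, -2.474, 0.001]
ft_force: [-0.0, 0.5, -0.5]
grip_width: 0.311
time: 6.25
position: [0.4423, 0.2254, 0.0096]
tool_rot: [-1.936, -2.474, 0.001]
ft_force: [-0.1, -0.1, -0.4]
grip_width: 0.106
```

Opening 0.106 is about 9 mm, not the 22 mm of the bushing, so the grip may have missed. Looking.

```bash
python3 - <<'E'
from h import *
im=ctrl.get_image("wrist"); sc=ctrl.get_image("scene"); 
p=ctrl.camera_params("scene"); s=ctrl.get_state(); u=proj("scene",s['position'],p); print(u,s['grip_width'])
u=u.astype(int); a=cv2.resize(im[170:290,200:360,::-1],(400,300),interpolation=cv2.INTER_CUBIC); b=cv2.resize(sc[u[1]-60:u[1]+60,u[0]-80:u[0]+80,::-1],(400,300),interpolation=cv2.INTER_CUBIC)
cv2.imwrite("pics/g1.png",np.hstack([a,b]))
E
```

```text
[323.96408488 255.29020349] 0.10023762867290587
```

View pics/g1.png

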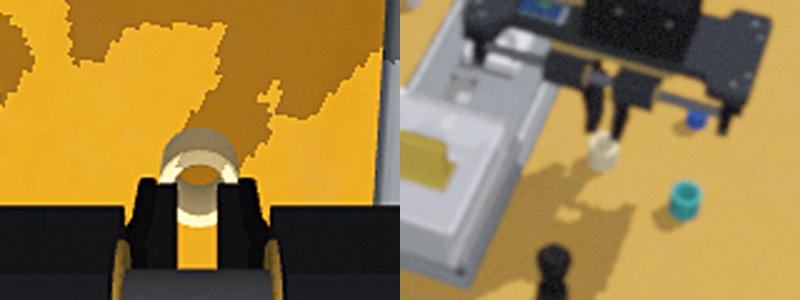

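The fingers closed just above the bushing: it has not moved, and the pads sit over its rim. So the real fingertips must be about 12 mm above the reported TCP. I'll reopen, go lower and close again.

```bash
python3 -m creep '[[[0.45,0,0,0,0,0,0],[0.45,0,0,0,0,0,0],[0.45,0,0,0,0,0,0],[0.45,0,0,0,0,0,0]]]' 25
python3 -m creep '[[[0.45,0,0,2,0,0,0],[0.45,0,0,4,0,0,0],[0.45,0,0,6,0,0,0],[0.45,0,0,7,0,0,0],[0.45,0,0,7,0,0,0]]]' 25
python3 -m creep '[[[0.3,0,0,0,0,0,0],[0.15,0,0,0,0,0,0],[0.15,0,0,0,0,0,0],[0.15,0,0,0,0,0,0],[0.15,0,0,0,0,0,0]]]' 25
python3 - <<'E'
from h import *
sc=ctrl.get_image("scene"); im=ctrl.get_image("wrist"); s=ctrl.get_state(); u=proj("scene",s['position']).astype(int); print(u,s['grip_width'],s['position'])
a=cv2.resize(im[170:290,200:360,::-1],(400,300),interpolation=cv2.INTER_CUBIC); b=cv2.resize(sc[u[1]-30:u[1]+30,u[0]-40:u[0]+40,::-1],(400,300),interpolation=cv2.INTER_CUBIC)
cv2.imwrite("pics/g2.png",np.hstack([a,b]))
E
```

```text
time: 6.75
position: [0.4423, 0.2255, 0.0096]
tool_rot: [-1.935, -2.474, 0.001]
ft_force: [0.9, 0.2, -0.4]
grip_width: 0.378
time: 7.25
position: [0.4421, 0.2254, 0.0023]
tool_rot: [-1.935, -2.474, 0.002]
ft_force: [0.1, 0.8, 0.4]
grip_width: 0.448
time: 7.75
position: [0.4424, 0.2254, 0.0026]
tool_rot: [-1.936, -2.474, 0.001]
ft_force: [0.6, 0.4, -1.0]
grip_width: 0.165
[323 257] 0.15540466069865805 [0.44234242 0.22543381 0.00261897]
```

View pics/g2.png

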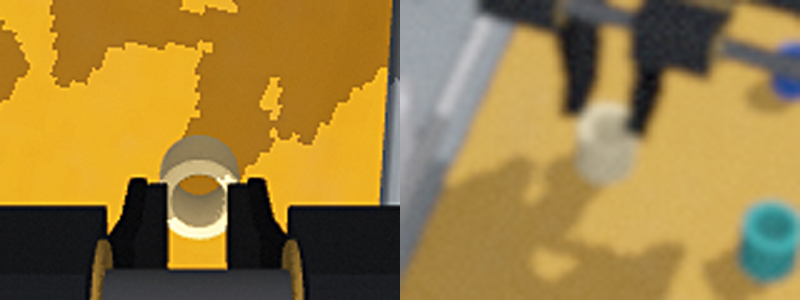

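In the scene half of the view the tips are level with the rim (right-hand tip near (640,135)), so the real finger ends are about 19 mm above the reported TCP. Going down another 10 mm in small steps while watching the force.

```bash
python3 -m creep '[[[0.45,0,0,0,0,0,0],[0.45,0,0,0,0,0,0],[0.45,0,0,0,0,0,0],[0.45,0,0,0,0,0,0],[0.45,0,0,0,0,0,0]]]' 25
python3 -m creep '[[[0.45,0,0,1,0,0,0],[0.45,0,0,2,0,0,0],[0.45,0,0,3,0,0,0],[0.45,0,0,4,0,0,0],[0.45,0,0,4,0,0,0]]]' 25
```

```text
time: 8.35
position: [0.4423, 0.2254, 0.0026]
tool_rot: [-1.935, -2.474, 0.001]
ft_force: [0.1, 1.1, -0.6]
grip_width: 0.436
time: 8.85
position: [0.4422, 0.2254, -0.0016]
tool_rot: [-1.935, -2.474, 0.002]
ft_force: [-0.4, 0.2, 0.8]
grip_width: 0.446
```

```bash
python3 -m creep '[[[0.45,0,0,2,0,0,0],[0.45,0,0,4,0,0,0],[0.45,0,0,6,0,0,0],[0.45,0,0,7,0,0,0],[0.45,0,0,7,0,0,0]]]' 25
python3 -m creep '[[[0.3,0,0,0,0,0,0],[0.15,0,0,0,0,0,0],[0.15,0,0,0,0,0,0],[0.15,0,0,0,0,0,0],[0.15,0,0,0,0,0,0]]]' 25
python3 -m creep '[[[0.15,0,0,0,0,0,0],[0.15,0,0,0,0,0,0],[0.15,0,0,0,0,0,0]]]' 25
```

```text
time: 9.35
position: [0.4421, 0.2254, -0.0086]
tool_rot: [-1.935, -2.474, 0.002]
ft_force: [-0.2, -0.2, -0.1]
grip_width: 0.448
time: 9.85
position: [0.4423, 0.2255, -0.0084]
tool_rot: [-1.936, -2.474, 0.001]
ft_force: [0.3, 0.2, -0.5]
grip_width: 0.168
time: 10.15
position: [0.4423, 0.2255, -0.0084]
tool_rot: [-1.935, -2.474, 0.001]
ft_force: [-0.5, 0.0, -0.2]
grip_width: 0.15
```

```bash
python3 - <<'E'
from h import *
sc=ctrl.get_image("scene"); im=ctrl.get_image("wrist"); tp=ctrl.get_image("top"); 
for n in("scene","wrist","top"): print(n,[np.round(proj(n,(.4425,.2255,z)),1).tolist() for z in (0,.021,.04)])
f=lambda I,u,v,w,h:cv2.resize(I[v-h:v+h,u-w:u+w,::-1],(400,300),interpolation=cv2.INTER_CUBIC)
cv2.imwrite("pics/g3.png",np.vstack([np.hstack([f(im,280,230,80,60),f(sc,324,250,48,36)]),np.hstack([f(tp,292,250,48,36),f(sc,300,220,96,72)])]))
E
```

```text
scene [[323.5, 258.5], [324.2, 251.4], [324.9, 244.8]]
wrist [[279.5, 243.2], [279.5, 256.7], [279.6, 271.9]]
top [[292.4, 254.0], [292.7, 253.2], [293.0, 252.5]]
```

View pics/g3.png

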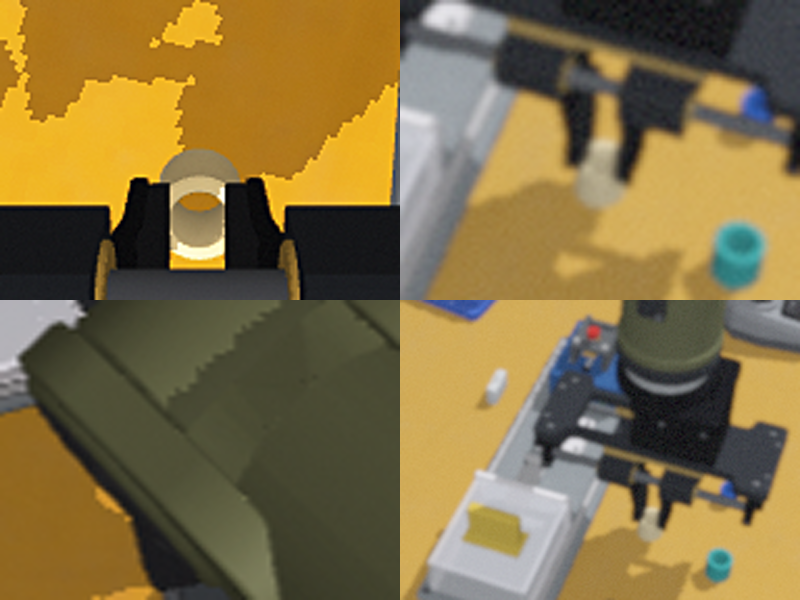

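The fingertips still look level with the rim: the pads occlude it at crop (170..225,200) and the gap is still 13 mm. The bench has not been touched, so I'll keep going down in force-watched steps and test-close.

```bash
python3 -m creep '[[[0.45,0,0,0,0,0,0],[0.45,0,0,0,0,0,0],[0.45,0,0,0,0,0,0],[0.45,0,0,0,0,0,0],[0.45,0,0,0,0,0,0]]]' 15 | grep -E "pos|ft|grip"
python3 -m creep '[[[0.45,0,0,1.5,0,0,0],[0.45,0,0,3,0,0,0],[0.45,0,0,4,0,0,0],[0.45,0,0,5,0,0,0],[0.45,0,0,5,0,0,0]]]' 15| grep -E "pos|ft|grip"
python3 -m creep '[[[0.3,0,0,0,0,0,0],[0.2,0,0,0,0,0,0],[0.2,0,0,0,0,0,0],[0.2,0,0,0,0,0,0],[0.2,0,0,0,0,0,0]]]' 15| grep -E "pos|ft|grip"
```

```text
position: [0.4423, 0.2255, -0.0084]
ft_force: [0.2, -0.3, 0.3]
grip_width: 0.435
position: [0.4421, 0.2254, -0.0136]
ft_force: [0.1, 1.1, -0.1]
grip_width: 0.449
position: [0.4425, 0.2255, -0.0133]
ft_force: [-0.3, -0.6, 0.4]
grip_width: 0.232
```

```bash
python3 -m creep '[[[0.15,0,0,0,0,0,0],[0.15,0,0,0,0,0,0],[0.15,0,0,0,0,0,0],[0.15,0,0,0,0,0,0]]]' 15| grep -E "pos|ft|grip"
```

```text
position: [0.4424, 0.2255, -0.0133]
ft_force: [0.4, 0.2, 0.2]
grip_width: 0.233
```

It stalled at 0.233, so it is on the bushing, but with less than 5 mm of bite. The tips are 29.4 to 34 mm above the reported TCP. I'll reopen, go 6.5 mm deeper and grip.

```bash
python3 -m creep '[[[0.45,0,0,0,0,0,0],[0.45,0,0,0,0,0,0],[0.45,0,0,0,0,0,0],[0.45,0,0,0,0,0,0]]]' 25 | grep -E "pos|ft|grip"
python3 -m creep '[[[0.45,0,0,1.5,0,0,0],[0.45,0,0,3,0,0,0],[0.45,0,0,4.5,0,0,0],[0.45,0,0,6,0,0,0],[0.45,0,0,6.5,0,0,0]]]' 25| grep -E "pos|ft|grip"
python3 -m creep '[[[0.35,0,0,0,0,0,0],[0.25,0,0,0,0,0,0],[0.18,0,0,0,0,0,0],[0.18,0,0,0,0,0,0],[0.18,0,0,0,0,0,0]]]' 25| grep -E "pos|ft|grip"
python3 -m creep '[[[0.15,0,0,0,0,0,0],[0.15,0,0,0,0,0,0],[0.15,0,0,0,0,0,0]]]' 25| grep -E "time|pos|ft|grip"
python3 - <<'E'
from h import *
s=ctrl.get_state(); print(s['position'],s['tool_rot'])
E
```

```text
position: [0.4421, 0.2254, -0.0135]
ft_force: [0.6, -0.1, -0.6]
grip_width: 0.43
position: [0.4421, 0.2254, -0.0202]
ft_force: [0.2, 0.2, 1.1]
grip_width: 0.448
position: [0.4424, 0.2255, -0.0198]
ft_force: [-0.6, 1.2, 0.9]
grip_width: 0.233
time: 13.9
position: [0.4424, 0.2255, -0.0198]
ft_force: [0.4, -0.2, 0.5]
grip_width: 0.233
[ 0.44239367  0.22548604 -0.0198336 ] [-1.93560596e+00 -2.47386503e+00  1.08205604e-03]
```

```bash
python3 -m creep '[[[0.15,0,0,-15,0,0,0],[0.15,0,0,-45,0,0,0],[0.15,0,0,-80,0,0,0],[0.15,0,0,-115,0,0,0],[0.15,0,0,-140,0,0,0]]]' 25| grep -E "time|pos|ft|grip"
python3 - <<'E'
from h import *
plan((.5755,.129,.12,14.4),start=pose(.4424,.2255,.1202,14.0))
E
```

```text
time: 14.4
position: [0.443, 0.2263, 0.1234]
ft_force: [1.1, -0.1, -0.9]
grip_width: 0.237
(0.5755, 0.129, 0.12, 14.4) -> [-125.8, 105.8, 0.2] [0.0, 0.0, -0.007]
```

```bash
python3 -m creep '[[[0.15,-25,21,0,0,0,0],[0.15,-58,48,0,0,0,0],[0.15,-92,77,0,0,0,-0.004],[0.15,-116,98,0,0,0,-0.007],[0.15,-126,106,0,0,0,-0.007]]]' 25| grep -E "time|pos|ft|grip"
python3 -m creep '[[[0.15,0,0,0,0,0,0],[0.15,0,0,0,0,0,0],[0.15,0,0,0,0,0,0],[0.15,0,0,0,0,0,0]]]'| grep -E "time|pos"
python3 -m creep '[[[0.15,0,0,0,0,0,0],[0.15,0,0,0,0,0,0],[0.15,0,0,0,0,0,0],[0.15,0,0,0,0,0,0]]]'| grep -E "time|pos|grip"
python3 - <<'E'
from h import *
p=ctrl.camera_params("wrist"); im=ctrl.get_image("wrist"); 
s=ctrl.get_state(); print(s['time'],s['position'],s['tool_rot'])
print(proj("wrist",(.5607,.187,.022),p),proj("wrist",s['position'],p),np.round(p["pose"],4).tolist())
np.save("w4.npy",np.array(p["pose"])); cv2.imwrite("pics/w4raw.png",im[...,::-1])
cv2.imwrite("pics/w4.png",cv2.resize(im[0:300,130:430,::-1],None,fx=2,fy=2,interpolation=cv2.INTER_CUBIC))
E
```

```text
time: 14.9
position: [0.5781, 0.1253, 0.1205]
ft_force: [-0.4, -0.0, -0.6]
grip_width: 0.24
time: 15.3
position: [0.5746, 0.1302, 0.1204]
time: 15.7
position: [0.5756, 0.1287, 0.12]
grip_width: 0.235
15.75 [0.57559802 0.12870102 0.11995644] [-1.92673944e+00 -2.48054786e+00  1.41380363e-03]
[279.16217001 141.9567185 ] [279.18257962 238.59098082] [[0.9688, 0.2384, 0.0681, 0.5564], [0.248, -0.9298, -0.2721, 0.2029], [-0.0016, 0.2805, -0.9598, 0.3126], [0.0, 0.0, 0.0, 1.0]]
```

View pics/w4.png

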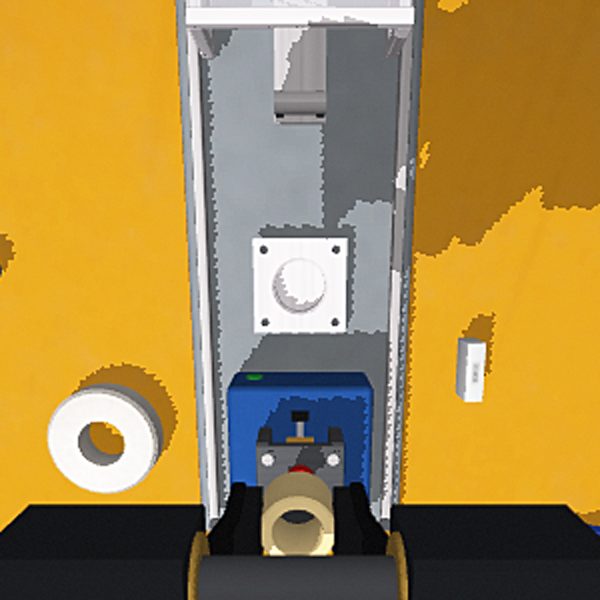

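The nest block is square in view, with its corners centred at crop (299.5,285), i.e. pixel (279.75,142.5), within about 0.5 px of the prediction. The yaw is aligned and the bushing sits centred in the jaws.

```bash
python3 - <<'E'
from h import *
p={"K":ctrl.camera_params("wrist")["K"],"pose":np.load("w4.npy")}
n=cast("wrist",(279.7,142.5),.022,p); print(n)
y=[cast("wrist",(130+u/2,v/2),.022,p) for u,v in [(252,238),(252,332),(347,238),(347,332)]]
for a,b in((0,1),(2,3)): d=y[a]-y[b]; print(np.degrees(np.arctan2(-d[0],d[1])),np.linalg.norm(d))
s=ctrl.get_state(); r=R.from_rotvec(s['tool_rot']); print(s['position'],r.as_matrix().round(4).tolist())
plan((n[0],n[1],.06,14.4))
E
```

```text
[0.5613255  0.18663586 0.022     ]
13.140867191786876 0.043999433704330355
15.718440944108705 0.04399078535914031
[0.57559802 0.12870102 0.11995644] [[-0.2474, 0.9689, -0.0011], [0.9689, 0.2474, -0.0003], [-0.0, -0.0011, -1.0]]
(np.float64(0.5613254973515623), np.float64(0.18663585636481916), 0.06, 14.4) -> [59.7, 0.6, 60.0] [-0.001, 0.0, -0.001]
```

```bash
python3 -m creep '[[[0.15,12,0,8,0,0,0],[0.15,30,0.3,24,0,0,0],[0.15,46,0.5,42,0,0,0],[0.15,57,0.6,55,0,0,0],[0.15,59.7,0.6,60,0,0,0]]]' 25| grep -E "time|pos|ft|grip"
python3 -m creep '[[[0.15,0,0,10,0,0,0],[0.15,0,0,22,0,0,0],[0.15,0,0,34,0,0,0],[0.15,0,0,42,0,0,0],[0.15,0,0,45,0,0,0]]]'| grep -E "time|pos|ft"
python3 -m creep '[[[0.15,0,0,0,0,0,0],[0.15,0,0,0,0,0,0],[0.15,0,0,0,0,0,0],[0.15,0,0,0,0,0,0],[0.15,0,0,0,0,0,0]]]'| grep -E "time|pos|ft|grip"
```

```text
time: 16.25
position: [0.5594, 0.1887, 0.0582]
ft_force: [0.5, 0.1, -0.4]
grip_width: 0.238
time: 16.75
position: [0.5608, 0.1858, 0.0137]
ft_force: [-0.6, -0.0, -1.1]
time: 17.25
position: [0.5616, 0.1867, 0.0153]
ft_force: [0.2, 0.8, -0.6]
grip_width: 0.239
```

```bash
python3 -m creep '[[[0.15,0,0,3,0,0,0],[0.15,0,0,6,0,0,0],[0.15,0,0,9,0,0,0],[0.15,0,0,11,0,0,0],[0.15,0,0,11,0,0,0]]]'| grep -E "time|pos|ft"
python3 -m creep '[[[0.15,0,0,1,0,0,0],[0.15,0,0,2,0,0,0],[0.15,0,0,3,0,0,0],[0.15,0,0,4,0,0,0],[0.15,0,0,4,0,0,0]]]'| grep -E "time|pos|ft|grip"
```

```text
time: 17.75
position: [0.561, 0.1865, 0.0035]
ft_force: [-0.1, -0.6, -1.4]
time: 18.25
position: [0.5612, 0.1866, -0.0001]
ft_force: [-0.3, -0.9, -0.4]
grip_width: 0.237
```

```bash
python3 -m creep '[[[0.15,0,0,1,0,0,0],[0.15,0,0,2,0,0,0],[0.15,0,0,3,0,0,0],[0.15,0,0,4,0,0,0],[0.15,0,0,4,0,0,0]]]'| grep -E "time|pos|ft|grip"
python3 -m creep '[[[0.15,0,0,0.5,0,0,0],[0.15,0,0,1,0,0,0],[0.15,0,0,1.5,0,0,0],[0.15,0,0,2,0,0,0],[0.15,0,0,2,0,0,0]]]'| grep -E "time|pos|ft|grip"
```

```text
time: 18.75
position: [0.5612, 0.1866, -0.0042]
ft_force: [-0.1, -0.3, -0.4]
grip_width: 0.238
time: 19.25
position: [0.5614, 0.1867, -0.0058]
ft_force: [-1.1, -1.0, 1.2]
grip_width: 0.242
```

```bash
python3 -m creep '[[[0.15,0,0,0.3,0,0,0],[0.15,0,0,0.6,0,0,0],[0.15,0,0,0.8,0,0,0],[0.15,0,0,0.8,0,0,0]]]'| grep -E "time|pos|ft|grip"
```

```text
time: 19.65
position: [0.5614, 0.1867, -0.0059]
ft_force: [-3.3, -0.5, 6.6]
grip_width: 0.234
```

There is floor contact (6.6 N) exactly at the expected seated height. Releasing.

```bash
python3 -m creep '[[[0.25,0,0,-0.4,0,0,0],[0.35,0,0,-0.4,0,0,0],[0.45,0,0,-0.4,0,0,0],[0.45,0,0,-0.4,0,0,0],[0.45,0,0,-0.4,0,0,0]]]' 25| grep -E "time|pos|ft|grip"
python3 -m creep '[[[0.45,0,0,-5,0,0,0],[0.45,0,0,-15,0,0,0],[0.45,0,0,-35,0,0,0],[0.45,0,0,-65,0,0,0],[0.45,0,0,-100,0,0,0]]]'| grep -E "time|pos|ft|grip"
python3 -m creep '[[[0.3,0,0,-30,0,0,0],[0.2,0,0,-40,0,0,0],[0.1,0,0,-40,0,0,0],[0.1,0,0,-40,0,0,0]]]'| grep -E "time|pos|ft|grip"
```

```text
time: 20.15
position: [0.5613, 0.1866, -0.0067]
ft_force: [-0.7, -0.3, 0.3]
grip_width: 0.435
time: 20.65
position: [0.5608, 0.1866, 0.0946]
ft_force: [1.2, -0.6, 0.3]
grip_width: 0.45
time: 21.05
position: [0.5609, 0.1863, 0.1327]
ft_force: [0.2, -1.0, -0.7]
grip_width: 0.174
```

```bash
python3 -m creep '[[[0.05,-10,0,0,0,0,0],[0.05,-25,0,0,0,0,0],[0.05,-42,0,0,0,0,0],[0.05,-55,0,0,0,0,0],[0.05,-60,0,0,0,0,0]]]' | grep -E "time|pos"
python3 -m creep '[[[0.05,0,0,0,0,0,0],[0.05,0,0,0,0,0,0],[0.05,0,0,0,0,0,0],[0.05,0,0,0,0,0,0],[0.05,0,0,0,0,0,0]]]'| grep -E "time|pos|ft|grip"
python3 - <<'E'
from h import *
p=ctrl.camera_params("wrist"); im=ctrl.get_image("wrist"); s=ctrl.get_state(); print(s['position'])
sc=ctrl.get_image("scene")
print("expect rim",proj("wrist",(.5613,.1866,.035),p),"edges",proj("wrist",np.array([.5613,.1866,.035])+.011*np.array([.9686,.2487,0]),p))
cv2.imwrite("pics/w5.png",np.hstack([cv2.resize(im[70:250,180:380,::-1],None,fx=2.2,fy=2.2,interpolation=cv2.INTER_CUBIC),cv2.resize(sc[140:250,215:305,::-1],(324,396),interpolation=cv2.INTER_CUBIC)]))
print("red scene",blobs(sc[130:210,260:340],(0,150,80),(8,255,255),4),"yellow scene",blobs(sc[200:300,200:320],(22,150,100),(35,255,255)))
E
```

```text
time: 21.55
position: [0.5768, 0.1252, 0.1328]
time: 22.05
position: [0.5762, 0.1292, 0.1337]
ft_force: [-0.4, -0.5, -0.4]
grip_width: 0.05
[0.57618414 0.12906241 0.13365032]
expect rim [279.01045304 142.84556725] edges [290.46186472 142.84941201]
red scene [([36.6, 33.1], [35, 31, 4, 5, 19])] yellow scene [([48.9, 58.4], [36, 48, 27, 21, 351])]
```

View pics/w5.png

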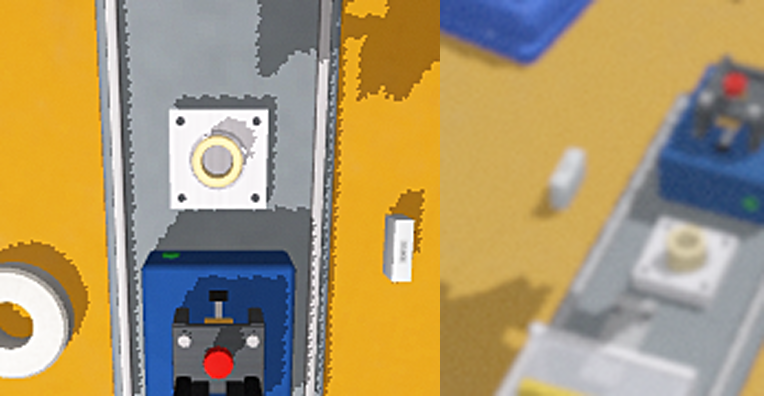

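The rim is at (278.6,143.2) against (279.0,142.8) expected for a fully seated bushing, upright, and the bystanders are untouched. Now to behind the push tab.

```bash
python3 -m creep '[[[0,15,0,0,0,0,0],[0,45,0,0,0,0,0],[0,85,0,0,0,0,0],[0,125,0,0,0,0,0],[0,165,0,0,0,0,0]]]' 30| grep -E "time|pos"
python3 -m creep '[[[0,35,0,0,0,0,0],[0,62,0,0,0,0,0],[0,78,0,0,0,0,0],[0,85,0,0,0,0,0],[0,85,0,0,0,0,0]]]'| grep -E "time|pos"
python3 -m creep '[[[0,0,0,0,0,0,0],[0,0,0,0,0,0,0],[0,0,0,0,0,0,0],[0,0,0,0,0,0,0],[0,0,0,0,0,0,0]]]'| grep -E "time|pos|ft|grip"
python3 - <<'E'
from h import *
p=ctrl.camera_params("wrist"); im=ctrl.get_image("wrist"); s=ctrl.get_state(); print(s['position'],s['tool_rot'])
print("tab top rear expected g=.004",[proj("wrist",np.array([.5613,.1866,z])+(.156+d)*np.array([-.2487,.9686,0]),p).round(1).tolist() for z,d in((.089,.005),(.089,-.005))])
print(blobs(im,(20,150,90),(35,255,255),60))
plan((.5139,.3711,.034,14.4))
cv2.imwrite("pics/w6.png",im[...,::-1])
E
```

```text
time: 22.65
position: [0.5343, 0.2911, 0.1338]
time: 23.15
position: [0.514, 0.3714, 0.1335]
time: 23.65
position: [0.5147, 0.3703, 0.1336]
ft_force: [0.1, -0.1, 0.0]
grip_width: 0.005
[0.51462943 0.37048704 0.13364314] [-1.92745052e+00 -2.48032668e+00  1.29966125e-03]
tab top rear expected g=.004 [[278.5, 250.2], [278.5, 260.7]]
[([99.3, 40.0], [62, 0, 93, 106, 6096]), ([176.8, 3.7], [150, 0, 57, 16, 347]), ([520.6, 9.6], [508, 0, 34, 36, 316]), ([457.9, 39.6], [435, 21, 40, 32, 679]), ([347.3, 71.2], [336, 65, 22, 13, 202]), ([450.4, 71.5], [432, 65, 37, 13, 326]), ([287.8, 180.5], [55, 83, 431, 194, 36032]), ([278.5, 236.7], [253, 227, 52, 26, 954]), ([262.1, 294.2], [261, 272, 5, 43, 106]), ([294.7, 294.5], [292, 272, 5, 46, 118]), ([103.8, 320.5], [58, 306, 99, 40, 2761]), ([437.3, 331.4], [400, 306, 93, 40, 1894]), ([327.6, 335.6], [301, 328, 60, 18, 290]), ([379.7, 336.5], [364, 329, 33, 17, 124]), ([235.3, 338.7], [219, 333, 33, 13, 133]), ([261.4, 339.7], [250, 333, 25, 13, 123]), ([283.1, 337.9], [276, 332, 16, 14, 67]), ([198.3, 341.0], [191, 334, 20, 12, 60]), ([296.3, 340.6], [287, 336, 18, 10, 62]), ([441.7, 410.8], [389, 407, 87, 13, 589])]
(0.5139, 0.3711, 0.034, 14.4) -> [0.8, -0.5, 99.6] [-0.001, 0.0, -0.002]
```

```bash
python3 - <<'E'
from h import *
for v,z in((227,.056),(227,.089)):
    c=cast("wrist",(278.5,v),z); print(np.dot(c[:2]-[.5613,.1866],[-.2487,.9686]))
s=ctrl.get_state(); print(np.dot(s['position'][:2]-np.array([.5613,.1866]),[-.2487,.9686]))
E
python3 -m creep '[[[0,0,0,12,0,0,0],[0,0.5,-0.3,32,0,0,0],[0,1,-0.5,55,0,0,0],[0,1,-0.5,72,0,0,0],[0,1,-0.5,80,0,0,0]]]'| grep -E "time|pos|ft"
python3 -m creep '[[[0,0,0,8,0,0,0],[0,0,0,14,0,0,0],[0,0,0,19,0,0,0],[0,0,0,19.6,0,0,0],[0,0,0,19.6,0,0,0]]]'| grep -E "time|pos|ft"
python3 -m creep '[[[0,0,0,0,0,0,0],[0,0,0,0,0,0,0],[0,0,0,0,0,0,0]]]'| grep -E "time|pos|ft|grip"
```

```text
0.17082193204547727
0.18249184604277566
0.18971995250663112
time: 24.2
position: [0.5125, 0.3706, 0.051]
ft_force: [0.2, -0.4, 0.1]
time: 24.7
position: [0.5138, 0.3718, 0.0343]
ft_force: [0.2, 0.7, 0.5]
time: 25.0
position: [0.5138, 0.3717, 0.0343]
ft_force: [-0.7, 0.1, 1.3]
grip_width: 0.005
```

```bash
cat > m.py <<'E'
import sys,re,numpy as np
d={l.split(":")[0]:eval(l.split(":")[1]) for l in sys.stdin if ":" in l}
u=np.array([-.2487,.9686]); print(d["time"],"s=%.1fmm F=%.1f"%(np.dot(np.array(d["position"][:2])-[.5613,.1866],u)*1e3,np.dot(d["ft_force"][:2],u)),"fz",d["ft_force"][2],"z",d["position"][2])
E
python3 -m creep '[[[0,-3,0,0,0,0,0],[0,-6,0,0,0,0,0],[0,-9,0,0,0,0,0],[0,-12,0,0,0,0,0],[0,-14,0,0,0,0,0]]]'|python3 m.py
python3 -m creep '[[[0,-2,0,0,0,0,0],[0,-4,0,0,0,0,0],[0,-6,0,0,0,0,0],[0,-8,0,0,0,0,0],[0,-10,0,0,0,0,0]]]'|python3 m.py
python3 -m creep '[[[0,-2,0,0,0,0,0],[0,-4,0,0,0,0,0],[0,-6,0,0,0,0,0],[0,-8,0,0,0,0,0],[0,-10,0,0,0,0,0]]]'|python3 m.py
```

```text
25.5 s=176.5mm F=0.3 fz 0.8 z 0.034
26.0 s=167.3mm F=0.9 fz -1.1 z 0.034
26.5 s=156.9mm F=1.8 fz -0.7 z 0.034
```

```bash
for i in 1 2 3; do :; done
python3 -m creep '[[[0,-3,0,0,0,0,0],[0,-7,0,0,0,0,0],[0,-11,0,0,0,0,0],[0,-15,0,0,0,0,0],[0,-19,0,0,0,0,0]]]'|python3 m.py
python3 -m creep '[[[0,-4,0,0,0,0,0],[0,-8,0,0,0,0,0],[0,-12,0,0,0,0,0],[0,-16,0,0,0,0,0],[0,-20,0,0,0,0,0]]]'|python3 m.py
python3 -m creep '[[[0,-4,0,0,0,0,0],[0,-8,0,0,0,0,0],[0,-12,0,0,0,0,0],[0,-16,0,0,0,0,0],[0,-20,0,0,0,0,0]]]'|python3 m.py
python3 -m creep '[[[0,-4,0,0,0,0,0],[0,-8,0,0,0,0,0],[0,-12,0,0,0,0,0],[0,-15,0,0,0,0,0],[0,-17,0,0,0,0,0]]]'|python3 m.py
```

```text
27.0 s=137.6mm F=1.8 fz -0.4 z 0.034
27.5 s=117.8mm F=1.6 fz -1.3 z 0.034
28.0 s=97.7mm F=1.4 fz -0.7 z 0.034
28.5 s=80.6mm F=1.8 fz -0.2 z 0.034
```

```bash
python3 -m creep '[[[0,-2,0,0,0,0,0],[0,-4,0,0,0,0,0],[0,-6,0,0,0,0,0],[0,-8,0,0,0,0,0],[0,-10,0,0,0,0,0]]]'|python3 m.py
python3 -m creep '[[[0,-2,0,0,0,0,0],[0,-4,0,0,0,0,0],[0,-6,0,0,0,0,0],[0,-8,0,0,0,0,0],[0,-10,0,0,0,0,0]]]'|python3 m.py
python3 -c "
from h import *
sc=ctrl.get_image('scene');print(blobs(sc[130:210,260:340],(0,150,80),(8,255,255),3))
im=ctrl.get_image('top');print(blobs(im[150:250,300:400],(0,150,80),(6,255,255),4))"
```

```text
29.0 s=71.0mm F=1.9 fz -0.4 z 0.034
29.5 s=60.9mm F=1.5 fz -0.4 z 0.034
[]
[]
```

```bash
python3 -m creep '[[[0,-1,0,0,0,0,0],[0,-2,0,0,0,0,0],[0,-3,0,0,0,0,0],[0,-4,0,0,0,0,0],[0,-5,0,0,0,0,0]]]'|python3 m.py
python3 -m creep '[[[0,-1,0,0,0,0,0],[0,-2,0,0,0,0,0],[0,-3,0,0,0,0,0],[0,-4,0,0,0,0,0],[0,-5,0,0,0,0,0]]]'|python3 m.py
python3 -m creep '[[[0,-1,0,0,0,0,0],[0,-2,0,0,0,0,0],[0,-3,0,0,0,0,0],[0,-4,0,0,0,0,0],[0,-5,0,0,0,0,0]]]'|python3 m.py
```

```text
30.1 s=56.1mm F=2.0 fz 0.9 z 0.0339
30.6 s=51.6mm F=3.6 fz -0.5 z 0.0339
31.1 s=46.0mm F=4.2 fz -0.8 z 0.0339
```

```bash
python3 -m creep '[[[0,-1,0,0,0,0,0],[0,-2,0,0,0,0,0],[0,-3,0,0,0,0,0],[0,-4,0,0,0,0,0],[0,-5,0,0,0,0,0]]]'|python3 m.py
python3 -m creep '[[[0,-1,0,0,0,0,0],[0,-2,0,0,0,0,0],[0,-3,0,0,0,0,0],[0,-4,0,0,0,0,0],[0,-5,0,0,0,0,0]]]'|python3 m.py
python3 -m creep '[[[0,-0.6,0,0,0,0,0],[0,-1.2,0,0,0,0,0],[0,-1.8,0,0,0,0,0],[0,-2.4,0,0,0,0,0],[0,-3,0,0,0,0,0]]]'|python3 m.py
python3 -m creep '[[[0,-0.6,0,0,0,0,0],[0,-1.2,0,0,0,0,0],[0,-1.8,0,0,0,0,0],[0,-2.4,0,0,0,0,0],[0,-3,0,0,0,0,0]]]'|python3 m.py
```

```text
31.6 s=41.0mm F=4.9 fz 0.6 z 0.0339
32.1 s=39.2mm F=9.7 fz -2.0 z 0.034
32.6 s=36.7mm F=10.3 fz -2.2 z 0.034
33.1 s=34.2mm F=10.9 fz -2.3 z 0.034
```

```bash
python3 -m creep '[[[0,-0.6,0,0,0,0,0],[0,-1.2,0,0,0,0,0],[0,-1.8,0,0,0,0,0],[0,-2.4,0,0,0,0,0],[0,-3,0,0,0,0,0]]]'|python3 m.py
python3 -m creep '[[[0,-0.4,0,0,0,0,0],[0,-0.8,0,0,0,0,0],[0,-1.2,0,0,0,0,0],[0,-1.6,0,0,0,0,0],[0,-2,0,0,0,0,0]]]'|python3 m.py
python3 -m creep '[[[0,-0.4,0,0,0,0,0],[0,-0.8,0,0,0,0,0],[0,-1.2,0,0,0,0,0],[0,-1.6,0,0,0,0,0],[0,-2,0,0,0,0,0]]]'|python3 m.py
```

```text
33.6 s=31.6mm F=11.5 fz -3.0 z 0.034
34.1 s=30.0mm F=12.4 fz -3.0 z 0.034
34.6 s=24.9mm F=6.8 fz -0.8 z 0.0339
```

The force peaked at 12.4 N near s≈29 and is now falling, so the rest should be near s≈21. Creeping in 1 mm steps.

```bash
python3 -m creep '[[[0,-0.2,0,0,0,0,0],[0,-0.4,0,0,0,0,0],[0,-0.6,0,0,0,0,0],[0,-0.8,0,0,0,0,0],[0,-1,0,0,0,0,0]]]'|python3 m.py
python3 -m creep '[[[0,-0.3,0,0,0,0,0],[0,-0.6,0,0,0,0,0],[0,-0.8,0,0,0,0,0],[0,-1,0,0,0,0,0],[0,-1,0,0,0,0,0]]]'|python3 m.py
```

```text
35.1 s=21.6mm F=3.3 fz 1.3 z 0.0339
35.6 s=21.2mm F=4.8 fz -0.0 z 0.0339
```

```bash
python3 -m creep '[[[0,-0.2,0,0,0,0,0],[0,-0.4,0,0,0,0,0],[0,-0.5,0,0,0,0,0],[0,-0.5,0,0,0,0,0]]]'|python3 m.py
python3 -m creep '[[[0,-0.2,0,0,0,0,0],[0,-0.4,0,0,0,0,0],[0,-0.5,0,0,0,0,0],[0,-0.5,0,0,0,0,0]]]'|python3 m.py
```

```text
36.0 s=21.2mm F=4.7 fz -1.3 z 0.0339
36.4 s=20.8mm F=5.1 fz -1.4 z 0.0339
```

```bash
python3 -m creep '[[[0,-0.2,0,0,0,0,0],[0,-0.4,0,0,0,0,0],[0,-0.6,0,0,0,0,0],[0,-0.6,0,0,0,0,0]]]'|python3 m.py
python3 -m creep '[[[0,-0.2,0,0,0,0,0],[0,-0.4,0,0,0,0,0],[0,-0.6,0,0,0,0,0],[0,-0.6,0,0,0,0,0]]]'|python3 m.py
```

```text
36.8 s=20.2mm F=4.6 fz -0.8 z 0.0339
37.2 s=19.6mm F=5.5 fz -1.3 z 0.0339
```

```bash
python3 -m creep '[[[0,0.4,0,0,0,0,0],[0,0.8,0,0,0,0,0],[0,1.2,0,0,0,0,0],[0,1.6,0,0,0,0,0],[0,2,0,0,0,0,0]]]'|python3 m.py
python3 -m creep '[[[0,0.3,0,0,0,0,0],[0,0.6,0,0,0,0,0],[0,0.9,0,0,0,0,0],[0,1.2,0,0,0,0,0],[0,1.5,0,0,0,0,0]]]'|python3 m.py
```

```text
37.7 s=20.0mm F=2.9 fz -0.7 z 0.0341
38.2 s=21.3mm F=-0.6 fz 0.0 z 0.0342
```

The force went to zero on a 1–2 mm back-off, so the guard holds. Retreating to check that the cap is down.

```bash
python3 -m creep '[[[0,1,0,0,0,0,0],[0,3,0,0,0,0,0],[0,6,0,0,0,0,0],[0,10,0,0,0,0,0],[0,14,0,0,0,0,0]]]'|python3 m.py
python3 -m creep '[[[0,6,0,-10,0,0,0],[0,12,0,-30,0,0,0],[0,12,0,-60,0,0,0],[0,12,0,-95,0,0,0],[0,12,0,-125,0,0,0]]]'|python3 m.py
python3 -m creep '[[[0,-15,0,-5,0,0,0],[0,-40,0,-10,0,0,0],[0,-75,0,-15,0,0,0],[0,-105,0,-15,0,0,0],[0,-115,0,-15,0,0,0]]]'|python3 m.py
python3 -m creep '[[[0,0,0,0,0,0,0],[0,0,0,0,0,0,0],[0,0,0,0,0,0,0],[0,0,0,0,0,0,0]]]'|python3 m.py
python3 - <<'E'
from h import *
p=ctrl.camera_params("wrist"); im=ctrl.get_image("wrist"); sc=ctrl.get_image("scene"); s=ctrl.get_state(); print(s['time'],s['position'])
cv2.imwrite("pics/w7raw.png",im[...,::-1])
cv2.imwrite("pics/w7.png",np.hstack([cv2.resize(im[70:250,180:380,::-1],None,fx=2.2,fy=2.2,interpolation=cv2.INTER_CUBIC),cv2.resize(sc[140:250,235:325,::-1],(324,396),interpolation=cv2.INTER_CUBIC)]))
print("red scene",blobs(sc[130:210,260:340],(0,150,80),(8,255,255),4),"was 36.6,33.1; yellow",blobs(sc[150:300,200:340],(22,150,100),(35,255,255),60))
b=blobs(im[150:260,200:360],(0,170,90),(6,255,255),6); print("red wrist",b)
a=(.5613,.1866); 
for zc in (.085,.090): # cap at station x 0: find along-axis position from row
    for c,_ in b:
        q=cast("wrist",(c[0]+200,c[1]+150),zc,p); print(zc,np.dot(q[:2]-a,[-.2487,.9686]))
E
```

```text
38.7 s=36.8mm F=0.5 fz 0.8 z 0.034
39.2 s=49.4mm F=-0.5 fz -0.5 z 0.1616
39.7 s=-70.7mm F=-0.2 fz -0.6 z 0.1747
40.1 s=-64.5mm F=-0.4 fz 0.4 z 0.1741
40.2 [0.57717233 0.12319475 0.17400855]
red scene [([36.5, 33.1], [35, 31, 4, 5, 19])] was 36.6,33.1; yellow [([81.9, 46.7], [71, 38, 23, 18, 286])]
red wrist [([79.3, 65.3], [74, 59, 12, 13, 114])]
0.085 -0.07509690010977091
0.09 -0.07355162637601832
```

View pics/w7.png

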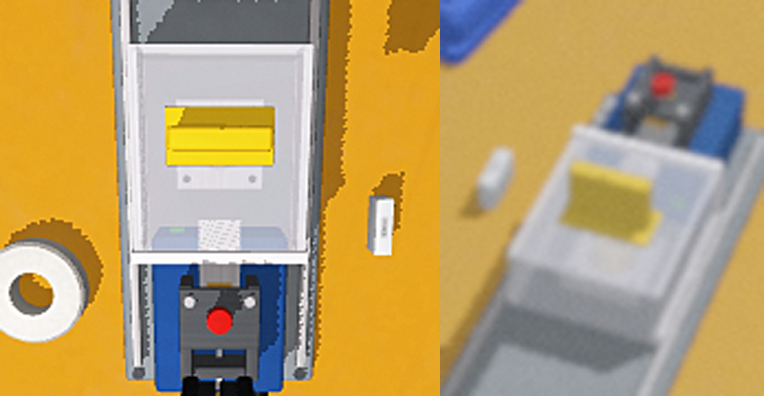

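```bash
python3 -m creep '[[[0,0,0,0,0,0,0],[0,0,0,0,0,0,0],[0,0,0,0,0,0,0],[0,0,0,0,0,0,0],[0,0,0,0,0,0,0]]]'|python3 m.py
python3 - <<'E'
from h import *
sc=ctrl.get_image("scene")
print(blobs(sc[130:210,260:340],(0,150,80),(8,255,255),4),blobs(sc[150:300,200:340],(22,150,100),(35,255,255),60))
p=ctrl.camera_params("wrist"); im=ctrl.get_image("wrist"); b=blobs(im[60:260,200:360],(20,150,90),(35,255,255),60); print(b)
E
```

```text
40.7 s=-66.7mm F=-0.1 fz -0.3 z 0.174
[([36.6, 33.1], [35, 31, 4, 5, 19])] [([81.8, 46.7], [70, 38, 24, 18, 289])]
[([18.3, 97.0], [0, 0, 62, 192, 5304]), ([142.3, 115.0], [96, 7, 64, 185, 4957]), ([79.2, 69.0], [55, 56, 50, 27, 1334])]
```

The guard is shut over the nest with the tongue under the bracket. The red cap is at its rest pixel and neither the cap nor the tab moved over half a second. The bystanders are in place and the robot is clear, so I'm handing in.

```bash
python3 -c "
from bench import ctrl
print(ctrl.close_job())"
```

```text
the job is handed in; nothing more can be done
None
```

The bronze bushing is in the nest and released, the guard is latched shut over it, and the job was handed in at about 41 s of the 72 s allowed.

**Bushing:** It met the nest floor at the expected seated height with 6.6 N. After release, its rim was within 0.5 px of where a fully seated, upright bushing should appear.

**Guard:** I pushed the tab slowly. The push peaked at 12.4 N, fell to about 3–5 N, and I stopped before the hard stop. On backing off, the force went to zero straight away. The red cap is back at its pre-push pixel, (36.5,33.1) against (36.6,33.1), and neither the cap nor the tab moved over the next half second. The arm hid the cap during the push, so I did not see the click itself, only its result.

**What disagreed:** The real fingertips sit about 30 mm above the reported TCP. My first three closings therefore missed just above the bushing without moving it. I went down in small force-watched steps and then set all heights relative to the grasp that held.

**Bystanders:** The ring gauge and gauge block looked unmoved in the last pictures. The stamp was outside that last view; nothing was moved near it and no contact force showed.

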